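# Clear the press bed and hold the recessed zero button

## Task

Get the hand press ready to be zeroed: using the block brush, sweep the three stone chips off the steel press bed into the blue scrap tray beside it (do not touch the chips with the gripper), then stand the brush back upright on the table. Next take the steel dental pick out of its wooden stand, reach its tip down through the hole in the yellow plate of the force readout, press the recessed red zero button all the way down and finish still gripping the pick and holding the button down. Leave the fossils and the white dish where they are.

Things in the scene. Friction and masses are not known exactly. Their poses are not given: they have to be found in the camera images.
- press: Green cast iron hand press, fixed, turned up to 0.15 rad. Origin on the table under the centre of the steel bed. The bed is drawn out in front of the press: its plate runs x -80..80, y -90..70, top at z 45 mm (press frame). The frame with platen, column and lever stands on the -y side: the platen (bottom at z 150) begins at y -253, the head (z 312..398) at y -250. The blue scrap tray adjoins the bed on the +y side.
- bed (a point): Point on the top face of the steel bed, 45 mm above the table, midway across it; axes as the press (+y towards the tray). The bed ends (edge to the tray) 70 mm from here along +y, 90 mm along -y, 80 mm either way along x.
- tray (a point): Centre of the inner floor of the blue scrap tray, 4 mm above the table; axes as the press. Inner size 182 (x) by 112 (y) mm; walls 4 mm thick, their rim 35 mm above the table, 10 mm lower than the bed; only 2 mm of gap between the bed's edge and the tray's wall.
- chip1: Loose reddish stone chip, 28 x 22 x 20 mm, 20 to 40 g, origin in the centre of its underside as it starts, somewhere on the bed. At the start all three chips have their centres within 50 mm of bed along x and between -25 and +40 mm along y.
- chip2: As chip1, 26 x 24 x 22 mm.
- chip3: As chip1, 27 x 21 x 21 mm.
- brush: Block brush of 0.14 kg that stands bristles down on the table; origin in the centre of the bristles' underside, z up, x along its length. Stiff black bristle block 150 (x) x 26 (y) mm from z 0 to 30, wooden back 152 x 32 to z 44, on it a wooden grip ridge 100 (x) x 18 (y) mm from z 44 to z 94. Pinch the ridge across y; sweep with the long side, moving along its y.
- brush_grip (a point): Point to grip the ridge, 72 mm above the bristles' underside.
- stand: Fixed dark wooden block 75 x 75 x 65 mm with an upright 9 mm hole in the middle that the pick hangs in; origin in the centre of its underside. It and the readout may stand in each other's places.
- pick: Steel dental pick of 40 to 65 g, straight, standing upright in the stand. Origin at the tip, z along the pick towards its grip: a 6 mm thick shank from z 0 to 60 mm (the tip tapers to 3.6 mm in the last 3 mm), then a knurled round grip 12 mm thick from z 60 to 130. The shoulder of the grip rests on the stand's top, so the tip starts 5 mm above the table and the grip's top end 135 mm above it; it must be lifted 60 mm to leave the hole.
- pick_tip (a point): The pick's tip (its lower end).
- pick_grip (a point): Point on the axis of the knurled grip, 107 mm above the tip, 23 mm below the top end: grip here.
- readout: Fixed grey force readout box 80 (x) x 110 (y) x 60 mm; origin in the centre of its underside. Black and green display on the +y half of its top, a 44 mm square yellow plate with the hole on the -y half.
- aperture (a point): Centre of the round upright hole in the yellow plate, at the top face, 60 mm above the table; 18 mm in diameter, the plate is 8 mm thick.
- button_top (a point): Centre of the top of the red button (21 mm wide), straight below the hole, 22 mm below the top face (38 mm above the table) when not pressed.
- zero_button (a joint): Travel of the zero button in m: 0 when up, 0.006 when fully down. Spring: 1.8 N to start, 5.4 N fully down, then a hard stop; it springs back up when released.
- slab: Bystander: grey sandstone slab 130 x 100 x 22 mm with a dark trilobite, 0.7 kg, origin in the centre of its underside.
- dish: Bystander: white ceramic bowl, 110 mm across, 30 mm high, origin in the centre of its underside.
- ammonite1: Bystander: dark ammonite fragment on the table, 46 mm across, 13 mm high, origin in the centre of its underside.
- ammonite2: Bystander: the same kind of ammonite fragment, lying in the white dish.
Things that resemble listed ones, but are neither listed nor needed, are in the scene too. Leave any purple look-alike of the chip3 alone.

How it is judged:
By the outcome, as a careful person would: the job done as asked, in the order asked, and still so for the second after the job is handed in, while the arm keeps its last pose, push and grip.
It also fails if it takes over 54 s, if anything falls off the work surface, if the arm or the gripper's body presses on something with over 40 N, if the wrist force passes 120 N, or if a joint passes its speed limit or range.

## Robot

A 6-joint arm with a two-finger parallel gripper is mounted at the origin on the work surface. World frame = base frame: x ahead of the robot, y to its left, z up, the work surface at z = 0. Lengths are in mm, angles in rad, forces in N, time in s.
With the tool pointing down it reaches from about 350 to 975 mm from the base axis. Payload 7.1 kg.
Tool frame: the origin (TCP) lies between the finger pads; the fingertips stand 8 mm ahead of it and the grasp point (between the pads) lies 11 mm behind it; x points along the fingers, y is the direction in which the jaws open and shut, and the axes are right-handed (so a half turn about x gives the same grasp; the last joint's range is limited). The gripper opens to 88 mm and grips with 3 to 60 N. Pads are 20 mm wide; open, the fingers measure 115 mm over their backs; the gripper's body (75 mm by 178 mm) begins 61 mm behind the grasp point.
Start: joints at [1.207, 0.423, 1.63, -0, 1.089, -0.019], TCP at [211.223, 588.209, 230.675] pointing down, gripper open.
Joint ranges: [-3, 3], [-0.9, 2.11], [0.09, 2.58], [-1.31, 4.45], [0.11, 2.69], [-2.54, 2.54]. Speed limits (rad/s): [2.39, 2.39, 3.01, 3.14, 3.14, 3.14].

## Interface

Orientations are given as a rotation vector (axis times angle).
In Python, from workcell import ctrl gives the robot as it stands.
- The arm moves only by the tool apply_moves, never from a script. Its argument "increments" is a list of rows, each an object with "gripper": the opening in per cent of the stroke, from 0 (shut) to 100 (fully open); "delta_pos": the shift along the tool's x, y, z in cm, a list of three; "dr": the turn, a rotation vector about the tool's x, y, z in rad, a list of three. In form: [{"gripper": gripper, "delta_pos": [dx, dy, dz], "dr": [ax, ay, az]}, ...]. A call has exactly 5 rows; each row shifts and turns the commanded pose from where the row before left it, along the tool's axes as they then stand; what a row does not reach is not made up. A row lasts 1/12 s, in which the tool goes at most 41.7 mm and 7.16 degrees, less where a joint would pass 70% of its speed; a pose out of reach is approached as far as the arm can. A call with a gripper value outside its range is refused whole. The fingers move at their own pace and stop on an object; the grip force is fixed at half the most. Time passes only in rows, so rows that do not move let the fingers close, or fill a call up. It gives the time, the measured TCP pose, the force and the opening at its end, in the units of the state.
- ctrl.get_obs(): the state, without advancing time (a new reading comes with each control period).
- ctrl.get_image(name): name is "scene" or "top" or "wrist"; returns a dict with "img" (384x512x3 uint8, red, green, blue), "range_z" (384x512 float32, mm along the optical axis (not along the pixel's ray), 0 where there is no reading), "mtx" (3x3 intrinsics, pixels), "k1" (the pictures are not rectified: a ray, as slopes to the right and down, at radius r is drawn at 1 + k1 r^2 times it, then the intrinsics apply), "rvec" (rotation vector, rad) and "tvec" (3), from world to camera coordinates, as OpenCV has them. Camera axes: x right, y down, z forward; pixel columns grow to the right and rows downward; lengths in mm; the calibration is good to about 2 mm. A picture is of the moment at which its call begins.
- ctrl.close_job(): hands the job in, once; it reports no verdict.
The state is a dict: "t": time; "qpos": joint angles; "qvel": joint speeds; "joint_torque": joint torques, N m; "ee_pos": TCP position; "orientation": TCP orientation; "ft_force": force on the tool from outside, world axes, zero at the start; "moment": the same for the moment, N m; "width": finger opening in mm.
Only numpy, scipy, OpenCV 4.12 (cv2) and the standard library are available. Lean on these libraries where they do the work, as an engineer would, in place of code of your own. Each camera call takes 0.05 s, during which the arm holds its last target. There are 200 camera calls.

## Working session

There is one attempt and no reset: what is moved stays moved. The work goes in short steps, Python scripts to look and compute and a tool call to move; the robot and the scene stay as the last step left them, time stands still between calls to the robot, and variables do not carry over. Pictures are saved under pics/ and viewed, about 8 in all and at most 12, crops included, and the job is handed in when it is done.

Besides the shell and the picture viewer there is one more tool, called after "Emit:" as name([rows], argument=value, ...), one row to a line, values as JSON. apply_moves: Moves the arm, as the interface text tells. Its arguments: {"type":"object","properties":{"increments":{"type":"array","items":{"type":"object","properties":{"gripper":{"type":"number"},"delta_pos":{"type":"array","items":{"type":"number"}},"dr":{"type":"array","items":{"type":"number"}}}}}},"required":["increments"]}

```bash
mkdir -p pics; ls; cat > h.py <<'E'
import numpy as np,cv2
from workcell import ctrl
from scipy.spatial.transform import Rotation as R
def cam(n,save=None):
    d=ctrl.get_image(n)
    if save:
        cv2.imwrite('pics/'+save+'.png',d['img'][:,:,::-1]); np.savez('pics/'+save+'.npz',**d)
    return d
def load(s): return dict(np.load('pics/'+s+'.npz'))
def rays(d,uv):
    uv=np.asarray(uv,float).reshape(-1,1,2)
    p=cv2.undistortPoints(uv,d['mtx'],np.array([float(d['k1']),0,0,0])).reshape(-1,2)
    Rm=R.from_rotvec(np.ravel(d['rvec'])).as_matrix(); t=np.ravel(d['tvec'])
    return -Rm.T@t,np.c_[p,np.ones(len(p))]@Rm
def onplane(d,uv,z):
    o,v=rays(d,uv); return o+v*((z-o[2])/v[:,2])[:,None]
def cloud(d):
    h,w=d['range_z'].shape; u,v=np.meshgrid(np.arange(w),np.arange(h))
    o,r=rays(d,np.c_[u.ravel(),v.ravel()])
    P=(o+r*d['range_z'].reshape(-1,1)).reshape(h,w,3); P[d['range_z']==0]=np.nan
    return P
E
python3 - <<'E'
from h import *
a=cam('top','top0');b=cam('scene','scene0')
for d in(a,b): print(rays(d,[[256,192]]),d['k1'],d['mtx'][0,0])
o=ctrl.get_obs();print({k:np.round(v,3) for k,v in o.items()})
cv2.imwrite('pics/t0big.png',cv2.resize(a['img'][:,:,::-1],(800,600),interpolation=cv2.INTER_CUBIC))
cv2.imwrite('pics/s0big.png',cv2.resize(b['img'][:,:,::-1],(800,600),interpolation=cv2.INTER_CUBIC))
E
```

```text
pics
(array([ 415.68167596,   71.58095285, 1022.86808602]), array([[ 0.22204316, -0.02802753, -0.9748513 ]])) 0.017544848868751007 425.4737549287514
(array([1206.58407166,  977.03582214,  898.82112615]), array([[-0.4395758 , -0.69162046, -0.57321795]])) 0.05520888082959761 470.2124048048699
{'t': np.float64(0.1), 'qpos': array([ 1.207,  0.424,  1.631,  0.   ,  1.089, -0.019]), 'qvel': array([ 0.002, -0.001, -0.002, -0.001, -0.   ,  0.001]), 'joint_torque': array([ 0.0000e+00, -5.4561e+01, -2.7432e+01,  6.5000e-02,  1.9000e-02,
       -0.0000e+00]), 'ee_pos': array([211.04 , 587.788, 229.98 ]), 'orientation': array([ 0.27 ,  1.554, -0.272]), 'ft_force': array([-0.69 ,  0.299,  0.662]), 'moment': array([ 0.013,  0.029, -0.012]), 'width': np.float64(87.608)}
```

View pics/t0big.png

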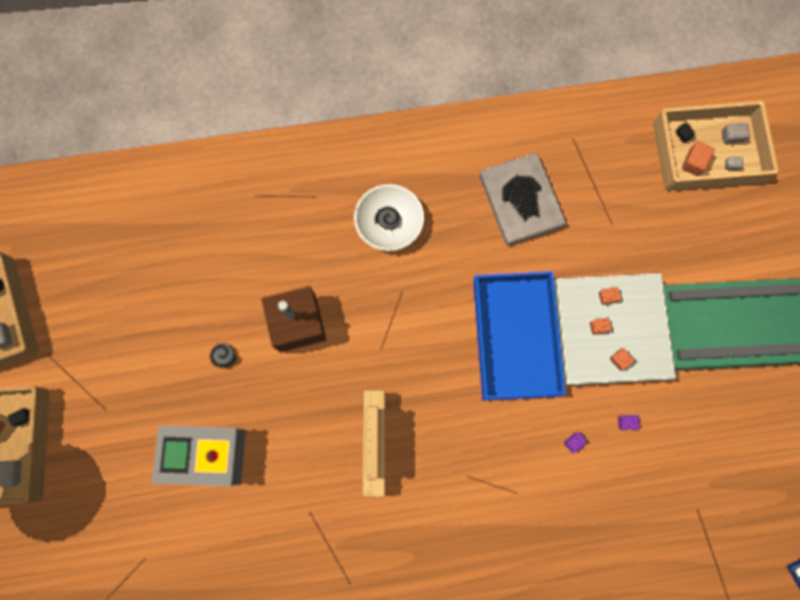

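View pics/s0big.png

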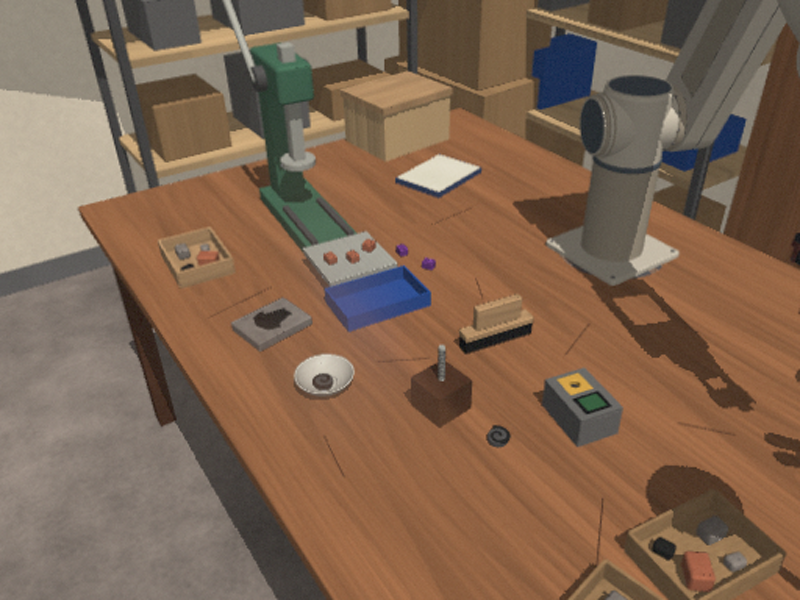

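The top view (800x600) shows:
- The bed is the pale plate at about (615,330), with three reddish chips at (610,296), (600,326) and (623,359). The tray is blue at (520,335).
- The brush is at (374,443), the stand and pick at (293,318), and the readout at (198,456) with its hole at (212,456).
- The chip candidates are those three, the purple ones at (577,441) and (629,422), and a red rock in the box at (700,157). Only the three on the bed fit the description.

The scene view agrees with this. Next I'll measure.

```bash
cat > m.py <<'E'
from h import *
d=load('top0');P=cloud(d);hsv=cv2.cvtColor(d['img'],cv2.COLOR_RGB2HSV)
H,S,V=[hsv[...,i].astype(int) for i in range(3)]
def win(x0,y0,x1,y1):
    m=np.zeros(H.shape,bool); s=.64; m[int(y0*s):int(y1*s),int(x0*s):int(x1*s)]=1; return m
def rect(m,z,name):
    m=m.astype(np.uint8)
    c=max(cv2.findContours(m,0,2)[0],key=cv2.contourArea)
    W=onplane(d,c.reshape(-1,2),z)[:,:2].astype(np.float32)
    r=cv2.minAreaRect(W); e=np.round(cv2.boxPoints(r)).tolist()
    print(name,'ctr',np.round(r[0],1),'size',np.round(r[1],1),'ang',round(r[2],2),e,'z',np.round(np.nanmedian(P[m>0][:,2]),1))
Z=P[...,2]
print('table z',np.nanmedian(Z[win(430,500,600,590)]))
rect(win(550,265,680,390)&(S<60)&(V>150),45,'bed')
rect(win(465,260,580,410)&(H>100)&(H<130)&(S>120),35,'tray')
red=win(570,275,660,380)&((H<12)|(H>170))&(S>120)
n,l,_,_=cv2.connectedComponentsWithStats(red.astype(np.uint8))
for i in range(1,n):
    if (l==i).sum()>20: rect(l==i,65,'chip')
b=win(350,380,420,505)
rect(b&(Z>84)&(Z<110),94,'ridge'); rect(b&(Z>35),94,'brush all'); 
s=win(255,280,340,355)
rect(s&(Z>55)&(Z<75),65,'stand'); rect(s&(Z>100),135,'pick'); 
r=win(140,415,260,500)
rect(r&(Z>50)&(Z<70),60,'readout'); rect(r&(H>22)&(H<35)&(S>150),60,'yellow')
rect(win(200,445,225,468)&((H<15)|(H>170))&(S>150),60,'hole')
rect(win(565,425,595,460)&(H>130)&(H<160)&(S>80),21,'purp');rect(win(610,410,650,435)&(H>130)&(H<160)&(S>80),21,'purp')
rect(win(345,175,435,260)&(S<60)&(V>150),30,'dish')
E
python3 m.py
```

```text
table z 0.3717258718353378
bed ctr [ 547.7 -266.6] size [163.1 160.7] ang 84.21 [[460.0, -340.0], [619.0, -356.0], [636.0, -194.0], [476.0, -177.0]] z 45.4
tray ctr [ 561.2 -124.7] size [122.  189.3] ang 84.15 [[461.0, -176.0], [649.0, -195.0], [662.0, -74.0], [473.0, -54.0]] z 5.2
chip ctr [ 593.7 -263.6] size [20.5 29. ] ang 0.77 [[583.0, -249.0], [584.0, -278.0], [604.0, -278.0], [604.0, -249.0]] z 62.9
chip ctr [ 551.5 -240.2] size [27.8 18.7] ang 81.14 [[540.0, -252.0], [559.0, -255.0], [563.0, -228.0], [544.0, -225.0]] z 64.5
chip ctr [ 497.5 -261.1] size [24.9 25. ] ang 33.97 [[480.0, -258.0], [494.0, -278.0], [515.0, -265.0], [501.0, -244.0]] z 65.4
ridge ctr [436.4 113.4] size [ 17.3 100.7] ang 81.62 [[385.0, 112.0], [485.0, 98.0], [487.0, 115.0], [388.0, 129.0]] z 93.7
brush all ctr [435.6 111.3] size [ 30.1 144.8] ang 81.51 [[362.0, 107.0], [505.0, 86.0], [509.0, 116.0], [366.0, 137.0]] z 45.9
stand ctr [636.1 205.2] size [77.2 75.6] ang 5.87 [[594.0, 239.0], [602.0, 164.0], [678.0, 172.0], [671.0, 247.0]] z 65.5
pick ctr [633.  202.9] size [20.3 12. ] ang 36.53 [[621.0, 202.0], [628.0, 192.0], [645.0, 204.0], [638.0, 214.0]] z 129.2
readout ctr [457.6 363.9] size [114.3  79.6] ang 79.3 [[408.0, 315.0], [486.0, 300.0], [507.0, 413.0], [429.0, 427.0]] z 60.5
yellow ctr [453.9 341.2] size [42.8 40.8] ang 80.91 [[430.0, 323.0], [471.0, 317.0], [477.0, 359.0], [437.0, 366.0]] z 60.1
hole ctr [453.5 339.4] size [ 8.8 11.2] ang 84.62 [[448.0, 336.0], [459.0, 335.0], [460.0, 343.0], [448.0, 344.0]] z 37.8
purp ctr [ 392.5 -180.8] size [20.4 26.7] ang 34.0 [[377.0, -175.0], [391.0, -198.0], [408.0, -186.0], [393.0, -164.0]] z 19.1
purp ctr [ 407.8 -264.2] size [28.7 18.3] ang 81.18 [[397.0, -277.0], [415.0, -280.0], [419.0, -251.0], [401.0, -249.0]] z 19.4
dish ctr [778.5  40.5] size [105.9 106.2] ang 81.17 [[718.0, -4.0], [823.0, -20.0], [839.0, 85.0], [734.0, 101.0]] z 17.5
```

```bash
cat >> h.py <<'E'
def T(yaw): # tool down, tool y along (-sin,cos) of yaw
    x=[0,0,-1];y=[-np.sin(yaw),np.cos(yaw),0]; return np.c_[x,y,np.cross(x,y)]
def plan(tgt,yaw=None):
    o=ctrl.get_obs();C=R.from_rotvec(o['orientation']);p=np.array(o['ee_pos'])
    print('tool axes cols\n',np.round(C.as_matrix(),3),'pos',np.round(p,1))
    if yaw is not None:
        for a in(yaw,yaw+np.pi):
            print('dr',np.round((C.inv()*R.from_matrix(T(a))).as_rotvec(),3),'->delta in target axes cm',np.round(T(a).T@(np.array(tgt)-p)/10,2))
    print('delta now cm',np.round(C.as_matrix().T@(np.array(tgt)-p)/10,2),'q',np.round(o['qpos'],2))
E
python3 -c "
from h import *
plan([436.4,113.4,150],-.143)"
```

```text
tool axes cols
 [[-0.001  0.338  0.941]
 [-0.001  0.941 -0.338]
 [-1.    -0.001 -0.   ]] pos [211.  587.8 230. ]
dr [-0.202 -0.     0.001] ->delta in target axes cm [  8.   -43.74  29.07]
dr [2.94e+00 2.00e-03 0.00e+00] ->delta in target axes cm [  8.    43.74 -29.07]
delta now cm [  8.05 -37.02  37.24] q [ 1.21  0.42  1.63  0.    1.09 -0.02]
```

Emit:
apply_moves([
  {"gripper": 100, "delta_pos": [0, 0, 0], "dr": [-0.101, 0, 0]},
  {"gripper": 100, "delta_pos": [0, 0, 0], "dr": [-0.101, 0, 0]},
  {"gripper": 100, "delta_pos": [0, -2.92, 1.94], "dr": [0, 0, 0]},
  {"gripper": 100, "delta_pos": [0, -2.92, 1.94], "dr": [0, 0, 0]},
  {"gripper": 100, "delta_pos": [0, -2.92, 1.94], "dr": [0, 0, 0]},
])

```text
t: 0.52
ee_pos: [256.3, 492.0, 230.0]
orientation: [0.11, 1.568, -0.112]
ft_force: [-0.3, -1.0, 0.6]
width: 88.2
```

Emit:
apply_moves([
  {"gripper": 100, "delta_pos": [0, -2.92, 1.94], "dr": [0, 0, 0]},
  {"gripper": 100, "delta_pos": [0, -2.92, 1.94], "dr": [0, 0, 0]},
  {"gripper": 100, "delta_pos": [0, -2.92, 1.94], "dr": [0, 0, 0]},
  {"gripper": 100, "delta_pos": [0, -2.92, 1.94], "dr": [0, 0, 0]},
  {"gripper": 100, "delta_pos": [0, -2.92, 1.94], "dr": [0, 0, 0]},
])

```text
t: 0.93
ee_pos: [331.8, 333.2, 230.5]
orientation: [0.112, 1.568, -0.112]
ft_force: [0.6, 0.2, -0.2]
width: 88.1
```

Emit:
apply_moves([
  {"gripper": 100, "delta_pos": [0, -2.92, 1.94], "dr": [0, 0, 0]},
  {"gripper": 100, "delta_pos": [0, -2.92, 1.94], "dr": [0, 0, 0]},
  {"gripper": 100, "delta_pos": [0, -2.92, 1.94], "dr": [0, 0, 0]},
  {"gripper": 100, "delta_pos": [0, -2.92, 1.94], "dr": [0, 0, 0]},
  {"gripper": 100, "delta_pos": [0, -2.92, 1.94], "dr": [0, 0, 0]},
])

```text
t: 1.35
ee_pos: [407.0, 174.9, 230.6]
orientation: [0.112, 1.568, -0.112]
ft_force: [-0.3, 0.8, 0.5]
width: 87.9
```

Emit:
apply_moves([
  {"gripper": 100, "delta_pos": [0, -2.92, 1.94], "dr": [0, 0, 0]},
  {"gripper": 100, "delta_pos": [0, -2.92, 1.94], "dr": [0, 0, 0]},
  {"gripper": 100, "delta_pos": [2.6, 0, 0], "dr": [0, 0, 0]},
  {"gripper": 100, "delta_pos": [2.6, 0, 0], "dr": [0, 0, 0]},
  {"gripper": 100, "delta_pos": [2.6, 0, 0], "dr": [0, 0, 0]},
])

```text
t: 1.77
ee_pos: [437.4, 112.4, 152.1]
orientation: [0.114, 1.566, -0.113]
ft_force: [0.7, 0.4, -0.9]
width: 87.7
```

```bash
python3 -c "
from h import *
plan([436.4,113.4,61],-.143)
d=cam('wrist','w1');P=cloud(d)
m=(P[...,2]>86)&(P[...,2]<102)&(np.hypot(P[...,0]-436,P[...,1]-113)<80)
r=cv2.minAreaRect(P[m][:,:2].astype(np.float32));print(r,m.sum())"
```

```text
tool axes cols
 [[ 0.001  0.144  0.99 ]
 [ 0.     0.99  -0.144]
 [-1.     0.001  0.001]] pos [437.4 112.4 152.1]
dr [-0.002  0.001 -0.001] ->delta in target axes cm [ 9.11  0.09 -0.12]
dr [ 3.14e+00 -1.00e-03 -2.00e-03] ->delta in target axes cm [ 9.11 -0.09  0.12]
delta now cm [ 9.11  0.08 -0.13] q [ 0.23  0.29  2.06  0.    0.78 -1.2 ]
((437.6975402832031, 113.15019226074219), (18.071300506591797, 98.98953247070312), 81.5093002319336) 3818
```

View pics/w1.png

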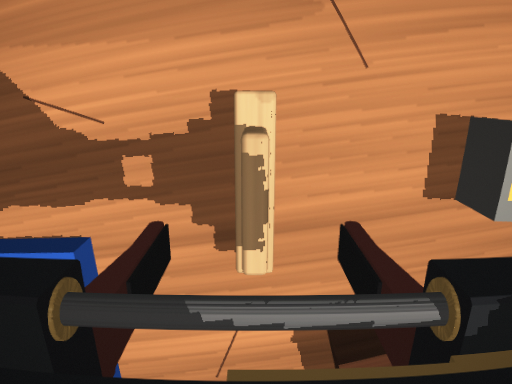

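The wrist view shows the brush ridge centred between the open fingers (ridge at about (256,190)), and the measurement agrees within 1 mm. I'll descend and grip.

Emit:
apply_moves([
  {"gripper": 100, "delta_pos": [3, 0, 0], "dr": [0, 0, 0]},
  {"gripper": 100, "delta_pos": [3, 0, 0], "dr": [0, 0, 0]},
  {"gripper": 100, "delta_pos": [2, 0.05, 0], "dr": [0, 0, 0]},
  {"gripper": 100, "delta_pos": [1.1, 0, 0], "dr": [0, 0, 0]},
  {"gripper": 100, "delta_pos": [0, 0, 0], "dr": [0, 0, 0]},
])

```text
t: 2.23
ee_pos: [435.5, 113.6, 60.0]
orientation: [0.111, 1.572, -0.113]
ft_force: [-0.4, -0.6, -0.1]
width: 87.8
```

Emit:
apply_moves([
  {"gripper": 0, "delta_pos": [0, 0, 0], "dr": [0, 0, 0]},
  {"gripper": 0, "delta_pos": [0, 0, 0], "dr": [0, 0, 0]},
  {"gripper": 0, "delta_pos": [0, 0, 0], "dr": [0, 0, 0]},
  {"gripper": 0, "delta_pos": [0, 0, 0], "dr": [0, 0, 0]},
  {"gripper": 0, "delta_pos": [0, 0, 0], "dr": [0, 0, 0]},
])

```text
t: 2.65
ee_pos: [437.5, 113.9, 62.5]
orientation: [0.112, 1.566, -0.112]
ft_force: [-0.4, -0.2, -0.4]
width: 58.2
```

Emit:
apply_moves([
  {"gripper": 0, "delta_pos": [0, 0, 0], "dr": [0, 0, 0]},
  {"gripper": 0, "delta_pos": [0, 0, 0], "dr": [0, 0, 0]},
  {"gripper": 0, "delta_pos": [0, 0, 0], "dr": [0, 0, 0]},
  {"gripper": 0, "delta_pos": [0, 0, 0], "dr": [0, 0, 0]},
  {"gripper": 0, "delta_pos": [0, 0, 0], "dr": [0, 0, 0]},
])

```text
t: 3.07
ee_pos: [437.0, 113.7, 61.7]
orientation: [0.112, 1.568, -0.112]
ft_force: [-0.2, 0.3, -0.5]
width: 24.9
```

Emit:
apply_moves([
  {"gripper": 0, "delta_pos": [0, 0, 0], "dr": [0, 0, 0]},
  {"gripper": 0, "delta_pos": [0, 0, 0], "dr": [0, 0, 0]},
  {"gripper": 0, "delta_pos": [0, 0, 0], "dr": [0, 0, 0]},
  {"gripper": 0, "delta_pos": [0, 0, 0], "dr": [0, 0, 0]},
  {"gripper": 0, "delta_pos": [-1, 0, 0], "dr": [0, 0, 0]},
])

```text
t: 3.48
ee_pos: [435.8, 113.5, 70.7]
orientation: [0.112, 1.571, -0.113]
ft_force: [-0.3, 0.5, -2.0]
width: 17.8
```

Emit:
apply_moves([
  {"gripper": 0, "delta_pos": [-2, 0, 0], "dr": [-0.042, 0, 0]},
  {"gripper": 0, "delta_pos": [-3, 0, 0], "dr": [0, 0, 0]},
  {"gripper": 0, "delta_pos": [-3, 0, 0], "dr": [0, 0, 0]},
  {"gripper": 0, "delta_pos": [-2, 0, 0], "dr": [0, 0, 0]},
  {"gripper": 0, "delta_pos": [0, 0, 0], "dr": [0, 0, 0]},
])

```text
t: 3.9
ee_pos: [439.4, 114.3, 176.0]
orientation: [0.081, 1.562, -0.077]
ft_force: [0.2, 0.1, -1.4]
width: 17.8
```

```bash
python3 -c "
from h import *
y=-.101; b=np.array([548.7,-256.7,0]);ey=np.array([-np.sin(y),np.cos(y),0])
plan(b-60*ey+[0,0,172],y);print('start',b-60*ey,'end',b+92*ey);print(ctrl.get_obs()['width'])"
```

```text
tool axes cols
 [[ 0.007  0.101  0.995]
 [ 0.002  0.995 -0.101]
 [-1.     0.002  0.007]] pos [439.4 114.3 176. ]
dr [ 0.     0.007 -0.002] ->delta in target axes cm [  0.4  -41.81  14.61]
dr [-3.141  0.004  0.011] ->delta in target axes cm [  0.4   41.81 -14.61]
delta now cm [  0.4  -41.82  14.6 ] q [ 0.23  0.25  2.04 -0.    0.84 -1.24]
start [ 542.65029776 -316.39423006    0.        ] end [ 557.97621011 -165.16884724    0.        ]
17.818992707753477
```

Emit:
apply_moves([
  {"gripper": 0, "delta_pos": [0, -3.2, 1.13], "dr": [0, 0, 0]},
  {"gripper": 0, "delta_pos": [0, -3.2, 1.13], "dr": [0, 0, 0]},
  {"gripper": 0, "delta_pos": [0, -3.2, 1.13], "dr": [0, 0, 0]},
  {"gripper": 0, "delta_pos": [0, -3.2, 1.13], "dr": [0, 0, 0]},
  {"gripper": 0, "delta_pos": [0, -3.2, 1.13], "dr": [0, 0, 0]},
])

```text
t: 4.32
ee_pos: [476.6, -52.5, 171.1]
orientation: [0.079, 1.57, -0.079]
ft_force: [-0.7, 1.0, -1.9]
width: 18.0
```

Emit:
apply_moves([
  {"gripper": 0, "delta_pos": [0, -3.2, 1.13], "dr": [0, 0, 0]},
  {"gripper": 0, "delta_pos": [0, -3.2, 1.13], "dr": [0, 0, 0]},
  {"gripper": 0, "delta_pos": [0, -3.2, 1.13], "dr": [0, 0, 0]},
  {"gripper": 0, "delta_pos": [0, -3.2, 1.13], "dr": [0, 0, 0]},
  {"gripper": 0, "delta_pos": [0, -3.2, 1.13], "dr": [0, 0, 0]},
])

```text
t: 4.73
ee_pos: [516.7, -217.5, 170.8]
orientation: [0.08, 1.571, -0.079]
ft_force: [1.1, 0.6, -1.7]
width: 18.3
```

Emit:
apply_moves([
  {"gripper": 0, "delta_pos": [0, -3.2, 1.13], "dr": [0, 0, 0]},
  {"gripper": 0, "delta_pos": [0, -3.2, 1.13], "dr": [0, 0, 0]},
  {"gripper": 0, "delta_pos": [0, -3.2, 1.13], "dr": [0, 0, 0]},
  {"gripper": 0, "delta_pos": [0, 0, 0], "dr": [0, 0, 0]},
  {"gripper": 0, "delta_pos": [0, 0, 0], "dr": [0, 0, 0]},
])

```text
t: 5.15
ee_pos: [540.7, -316.1, 170.4]
orientation: [0.082, 1.571, -0.081]
ft_force: [-0.1, 0.8, -1.4]
width: 17.6
```

Emit:
apply_moves([
  {"gripper": 0, "delta_pos": [1.5, 0, 0], "dr": [0, 0, 0]},
  {"gripper": 0, "delta_pos": [1.5, 0, 0], "dr": [0, 0, 0]},
  {"gripper": 0, "delta_pos": [1, 0, 0], "dr": [0, 0, 0]},
  {"gripper": 0, "delta_pos": [0.7, 0, 0], "dr": [0, 0, 0]},
  {"gripper": 0, "delta_pos": [0, 0, 0], "dr": [0, 0, 0]},
])

```text
t: 5.57
ee_pos: [540.1, -313.4, 122.8]
orientation: [0.08, 1.573, -0.077]
ft_force: [-0.5, -0.1, -2.0]
width: 17.8
```

```bash
python3 -c "
from h import *
a=cam('top','top1');b=cam('scene','scene1')
A=cv2.resize(a['img'][150:280,250:450,::-1],(800,520))[:, :400*2]
cv2.imwrite('pics/c1.png',np.hstack([cv2.resize(a['img'][150:300,280:450,::-1],(400,353)),cv2.resize(b['img'][120:270,130:300,::-1],(400,353))]))
plan([542.6,-316.4,109],-.101)"
```

```text
tool axes cols
 [[-0.     0.1    0.995]
 [ 0.     0.995 -0.1  ]
 [-1.     0.    -0.   ]] pos [ 541.3 -314.4  124.7]
dr [ 0.001 -0.    -0.   ] ->delta in target axes cm [ 1.57 -0.19  0.15]
dr [-3.141e+00  0.000e+00 -1.000e-03] ->delta in target axes cm [ 1.57  0.19 -0.15]
delta now cm [ 1.57 -0.19  0.15] q [-0.55  0.56  1.69  0.    0.89 -2.02]
```

View pics/c1.png

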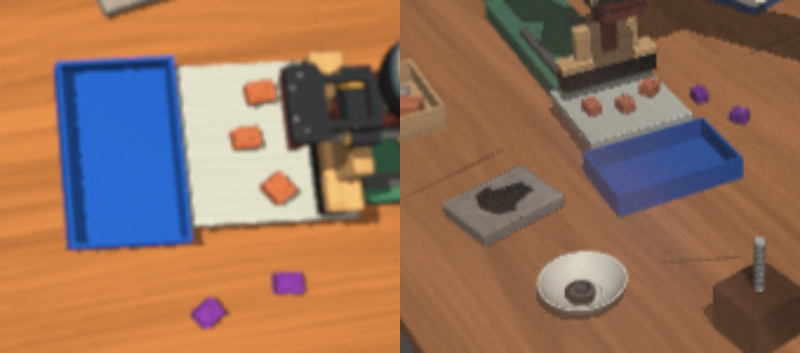

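The left half shows the three chips at about (262,92), (247,138) and (280,187), all ahead of the brush at about x 320. The right half (scene view) confirms this. I'll lower the brush and sweep.

Emit:
apply_moves([
  {"gripper": 0, "delta_pos": [0.8, 0, 0], "dr": [0, 0, 0]},
  {"gripper": 0, "delta_pos": [0.6, 0, 0], "dr": [0, 0, 0]},
  {"gripper": 0, "delta_pos": [0, 0, 0], "dr": [0, 0, 0]},
  {"gripper": 0, "delta_pos": [0, 0.5, 0], "dr": [0, 0, 0]},
  {"gripper": 0, "delta_pos": [0, 0.8, 0], "dr": [0, 0, 0]},
])

```text
t: 6.08
ee_pos: [542.6, -302.2, 110.7]
orientation: [0.08, 1.569, -0.08]
ft_force: [-0.1, -0.1, -1.6]
width: 17.7
```

Emit:
apply_moves([
  {"gripper": 0, "delta_pos": [0, 1, 0], "dr": [0, 0, 0]},
  {"gripper": 0, "delta_pos": [0, 1, 0], "dr": [0, 0, 0]},
  {"gripper": 0, "delta_pos": [0, 1, 0], "dr": [0, 0, 0]},
  {"gripper": 0, "delta_pos": [0, 1, 0], "dr": [0, 0, 0]},
  {"gripper": 0, "delta_pos": [0, 1, 0], "dr": [0, 0, 0]},
])

```text
t: 6.5
ee_pos: [547.9, -251.0, 110.9]
orientation: [0.079, 1.569, -0.079]
ft_force: [0.4, -0.0, -1.0]
width: 17.8
```

```bash
python3 -c "
from h import *
plan([558,-165,109],-.101);print(ctrl.get_obs()['ft_force'])"
```

```text
tool axes cols
 [[ 0.     0.1    0.995]
 [-0.     0.995 -0.1  ]
 [-1.    -0.     0.   ]] pos [ 547.9 -251.   110.9]
dr [0.001 0.    0.   ] ->delta in target axes cm [0.19 8.66 0.14]
dr [-3.141e+00 -0.000e+00  1.000e-03] ->delta in target axes cm [ 0.19 -8.66 -0.14]
delta now cm [0.19 8.66 0.15] q [-0.45  0.55  1.75 -0.    0.84 -1.92]
[ 0.39284538 -0.04883816 -0.97147945]
```

Emit:
apply_moves([
  {"gripper": 0, "delta_pos": [0.1, 1, 0], "dr": [0, 0, 0]},
  {"gripper": 0, "delta_pos": [0, 1, 0], "dr": [0, 0, 0]},
  {"gripper": 0, "delta_pos": [0, 1, 0], "dr": [0, 0, 0]},
  {"gripper": 0, "delta_pos": [0, 1, 0], "dr": [0, 0, 0]},
  {"gripper": 0, "delta_pos": [0, 1, 0], "dr": [0, 0, 0]},
])

```text
t: 6.92
ee_pos: [552.8, -201.5, 109.7]
orientation: [0.079, 1.569, -0.079]
ft_force: [0.2, 0.0, -0.7]
width: 18.0
```

Emit:
apply_moves([
  {"gripper": 0, "delta_pos": [0, 1, 0], "dr": [0, 0, 0]},
  {"gripper": 0, "delta_pos": [0, 1, 0], "dr": [0, 0, 0]},
  {"gripper": 0, "delta_pos": [0, 1, 0], "dr": [0, 0, 0]},
  {"gripper": 0, "delta_pos": [0, 1, 0], "dr": [0, 0, 0]},
  {"gripper": 0, "delta_pos": [0, 0.5, 0], "dr": [0, 0, 0]},
])

```text
t: 7.33
ee_pos: [557.2, -156.2, 109.6]
orientation: [0.079, 1.57, -0.078]
ft_force: [-0.9, 0.0, -1.4]
width: 17.9
```

Emit:
apply_moves([
  {"gripper": 0, "delta_pos": [0, 0, 0], "dr": [0, 0, 0]},
  {"gripper": 0, "delta_pos": [-1.5, 0, 0], "dr": [0, 0, 0]},
  {"gripper": 0, "delta_pos": [-2, 0, 0], "dr": [0, 0, 0]},
  {"gripper": 0, "delta_pos": [-2, 2, 0], "dr": [0, 0, 0]},
  {"gripper": 0, "delta_pos": [-1, 4, 0], "dr": [0, 0, 0]},
])

```text
t: 7.75
ee_pos: [564.5, -100.8, 176.9]
orientation: [0.081, 1.566, -0.084]
ft_force: [1.7, -0.0, -1.7]
width: 17.8
```

Emit:
apply_moves([
  {"gripper": 0, "delta_pos": [0, 3.5, -1], "dr": [0, 0, 0]},
  {"gripper": 0, "delta_pos": [0, 3.5, -1], "dr": [0, 0, 0]},
  {"gripper": 0, "delta_pos": [0, 3.5, -1], "dr": [0, 0, 0]},
  {"gripper": 0, "delta_pos": [0, 3.5, -1], "dr": [0, 0, 0]},
  {"gripper": 0, "delta_pos": [0, 3.5, -1], "dr": [0, 0, 0]},
])

```text
t: 8.17
ee_pos: [530.7, 82.3, 174.9]
orientation: [0.08, 1.569, -0.08]
ft_force: [-0.3, 0.2, -1.0]
width: 17.7
```

```bash
python3 -c "
from h import *
a=cam('top','top2');b=cam('scene','scene2')
cv2.imwrite('pics/c2.png',np.hstack([cv2.resize(a['img'][150:300,280:450,::-1],(400,353)),cv2.resize(b['img'][120:270,130:300,::-1],(400,353))]))
plan([436,112,72],-.101)"
```

```text
tool axes cols
 [[-0.     0.097  0.995]
 [ 0.001  0.995 -0.097]
 [-1.     0.001 -0.   ]] pos [530.2  84.9 174.8]
dr [ 0.004 -0.    -0.001] ->delta in target axes cm [10.28  1.75 -9.64]
dr [-3.137e+00  1.000e-03 -0.000e+00] ->delta in target axes cm [10.28 -1.75  9.64]
delta now cm [10.28  1.78 -9.63] q [ 0.14  0.37  1.87  0.    0.9  -1.34]
```

View pics/c2.png

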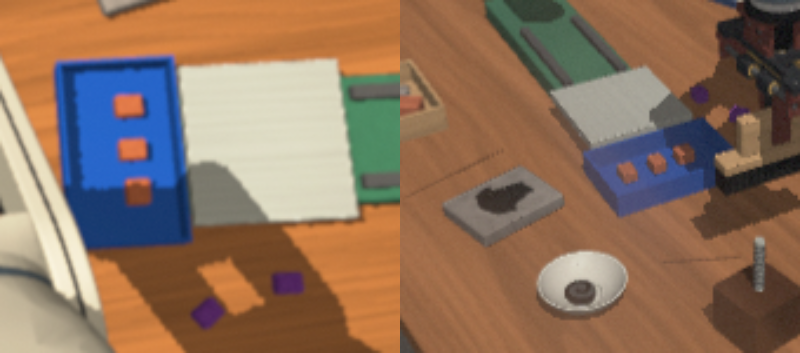

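All three chips lie in the tray at (129,105), (132,150) and (138,190) in the left half, and the bed is clear. Next I'll put the brush back.

Emit:
apply_moves([
  {"gripper": 0, "delta_pos": [0, 0.4, -2.4], "dr": [0, 0, 0]},
  {"gripper": 0, "delta_pos": [0, 0.4, -2.4], "dr": [0, 0, 0]},
  {"gripper": 0, "delta_pos": [2, 0.4, -2.4], "dr": [0, 0, 0]},
  {"gripper": 0, "delta_pos": [3, 0.4, -2.4], "dr": [0, 0, 0]},
  {"gripper": 0, "delta_pos": [3, 0.2, 0], "dr": [0, 0, 0]},
])

```text
t: 8.68
ee_pos: [433.6, 108.1, 94.4]
orientation: [0.079, 1.571, -0.079]
ft_force: [-0.8, -0.2, -3.0]
width: 17.7
```

Emit:
apply_moves([
  {"gripper": 0, "delta_pos": [2, 0, 0], "dr": [0, 0, 0]},
  {"gripper": 0, "delta_pos": [0, 0, 0], "dr": [0, 0, 0]},
  {"gripper": 0, "delta_pos": [0, 0, 0], "dr": [0, 0, 0]},
  {"gripper": 0, "delta_pos": [0, 0, 0], "dr": [0, 0, 0]},
  {"gripper": 0, "delta_pos": [0, 0, 0], "dr": [0, 0, 0]},
])

```text
t: 9.1
ee_pos: [438.8, 108.6, 76.0]
orientation: [0.08, 1.567, -0.079]
ft_force: [0.9, 0.4, -1.1]
width: 17.7
```

```bash
python3 -c "
from h import *
plan([436,112,61.7],-.101);print(ctrl.get_obs()['ft_force'])"
```

```text
tool axes cols
 [[ 0.003  0.101  0.995]
 [ 0.     0.995 -0.101]
 [-1.     0.001  0.003]] pos [438.8 108.6  76. ]
dr [-0.     0.003 -0.001] ->delta in target axes cm [ 1.43  0.31 -0.32]
dr [ 3.141e+00 -1.000e-03 -4.000e-03] ->delta in target axes cm [ 1.43 -0.31  0.32]
delta now cm [ 1.43  0.31 -0.32] q [ 0.22  0.44  2.1  -0.    0.6  -1.25]
[ 0.85737621  0.35448641 -1.1049616 ]
```

Emit:
apply_moves([
  {"gripper": 0, "delta_pos": [0.6, 0, 0], "dr": [0, 0, 0]},
  {"gripper": 0, "delta_pos": [0.5, 0, 0], "dr": [0, 0, 0]},
  {"gripper": 0, "delta_pos": [0.2, 0, 0], "dr": [0, 0, 0]},
  {"gripper": 0, "delta_pos": [0.1, 0, 0], "dr": [0, 0, 0]},
  {"gripper": 0, "delta_pos": [0, 0, 0], "dr": [0, 0, 0]},
])

```text
t: 9.52
ee_pos: [437.6, 108.6, 61.5]
orientation: [0.079, 1.569, -0.079]
ft_force: [-3.1, -2.7, 13.5]
width: 18.1
```

Emit:
apply_moves([
  {"gripper": 0, "delta_pos": [0, 0, 0], "dr": [0, 0, 0]},
  {"gripper": 0, "delta_pos": [0, 0, 0], "dr": [0, 0, 0]},
  {"gripper": 0, "delta_pos": [0, 0, 0], "dr": [0, 0, 0]},
  {"gripper": 0, "delta_pos": [0, 0, 0], "dr": [0, 0, 0]},
  {"gripper": 0, "delta_pos": [0, 0, 0], "dr": [0, 0, 0]},
])

```text
t: 9.93
ee_pos: [437.5, 108.6, 61.5]
orientation: [0.079, 1.569, -0.079]
ft_force: [-3.0, -2.4, 12.7]
width: 17.7
```

```bash
python3 -c "
from h import *
plan([436,112,61.7],-.101);print(ctrl.get_obs()['ft_force'])"
```

```text
tool axes cols
 [[ 0.     0.101  0.995]
 [-0.     0.995 -0.101]
 [-1.    -0.     0.   ]] pos [437.5 108.6  61.5]
dr [0. 0. 0.] ->delta in target axes cm [-0.02  0.32 -0.19]
dr [-3.141e+00 -0.000e+00  1.000e-03] ->delta in target axes cm [-0.02 -0.32  0.19]
delta now cm [-0.02  0.32 -0.19] q [ 0.22  0.47  2.1  -0.    0.57 -1.25]
[-3.01719588 -2.39793034 12.70404038]
```

Emit:
apply_moves([
  {"gripper": 100, "delta_pos": [-0.03, 0, 0], "dr": [0, 0, 0]},
  {"gripper": 100, "delta_pos": [0, 0, 0], "dr": [0, 0, 0]},
  {"gripper": 100, "delta_pos": [0, 0, 0], "dr": [0, 0, 0]},
  {"gripper": 100, "delta_pos": [0, 0, 0], "dr": [0, 0, 0]},
  {"gripper": 100, "delta_pos": [0, 0, 0], "dr": [0, 0, 0]},
])

```text
t: 10.35
ee_pos: [437.4, 108.7, 60.8]
orientation: [0.079, 1.57, -0.079]
ft_force: [-0.4, 0.4, -0.4]
width: 47.8
```

Emit:
apply_moves([
  {"gripper": 100, "delta_pos": [0, 0, 0], "dr": [0, 0, 0]},
  {"gripper": 100, "delta_pos": [-1, 0, 0], "dr": [0, 0, 0]},
  {"gripper": 100, "delta_pos": [-3, 0, 0], "dr": [0, 0, 0]},
  {"gripper": 100, "delta_pos": [-4, 0, 0], "dr": [0, 0, 0]},
  {"gripper": 100, "delta_pos": [-4, 0, 0], "dr": [0, 0, 0]},
])

```text
t: 10.77
ee_pos: [436.3, 108.5, 182.3]
orientation: [0.079, 1.572, -0.08]
ft_force: [0.7, 0.1, 0.2]
width: 81.2
```

Emit:
apply_moves([
  {"gripper": 100, "delta_pos": [-4, 0, 0], "dr": [0, 0, 0]},
  {"gripper": 100, "delta_pos": [-3, 0, 0], "dr": [0, 0, 0]},
  {"gripper": 100, "delta_pos": [0, 0, 0], "dr": [0, 0, 0]},
  {"gripper": 100, "delta_pos": [0, 0, 0], "dr": [0, 0, 0]},
  {"gripper": 100, "delta_pos": [0, 0, 0], "dr": [0, 0, 0]},
])

```text
t: 11.18
ee_pos: [436.8, 108.6, 250.8]
orientation: [0.079, 1.57, -0.079]
ft_force: [-0.2, 0.3, 1.0]
width: 87.9
```

```bash
python3 -c "
from h import *
plan([634,204,240],0.05)
a=cam('wrist','w3');P=cloud(a);
m=(P[...,2]>86)&(P[...,2]<102)&(np.hypot(P[...,0]-436,P[...,1]-113)<80)
print('ridge',cv2.minAreaRect(P[m][:,:2].astype(np.float32)),np.median(P[m][:,2]))
"
```

```text
tool axes cols
 [[-0.     0.101  0.995]
 [-0.     0.995 -0.101]
 [-1.    -0.    -0.   ]] pos [436.8 108.6 250.8]
dr [-0.151 -0.     0.   ] ->delta in target axes cm [ 1.08  8.55 20.18]
dr [2.991 0.    0.   ] ->delta in target axes cm [  1.08  -8.55 -20.18]
delta now cm [ 1.07 11.48 18.66] q [ 0.22  0.13  1.98 -0.    1.03 -1.25]
ridge ((438.0341491699219, 108.61524963378906), (17.834009170532227, 98.09400939941406), 84.6453857421875) 94.11193210867947
```

Emit:
apply_moves([
  {"gripper": 100, "delta_pos": [0, 1.9, 3.1], "dr": [0, 0, 0]},
  {"gripper": 100, "delta_pos": [0, 1.9, 3.1], "dr": [0, 0, 0]},
  {"gripper": 100, "delta_pos": [0, 1.9, 3.1], "dr": [0, 0, 0]},
  {"gripper": 100, "delta_pos": [0, 1.9, 3.1], "dr": [0, 0, 0]},
  {"gripper": 100, "delta_pos": [0, 1.9, 3.1], "dr": [0, 0, 0]},
])

```text
t: 11.65
ee_pos: [601.5, 188.1, 248.3]
orientation: [0.078, 1.573, -0.08]
ft_force: [0.8, 0.1, 0.4]
width: 87.9
```

Emit:
apply_moves([
  {"gripper": 100, "delta_pos": [0, 1.9, 3.1], "dr": [0, 0, 0]},
  {"gripper": 100, "delta_pos": [2.5, 0, 0], "dr": [0, 0, 0]},
  {"gripper": 100, "delta_pos": [2, 0, 0], "dr": [0, 0, 0]},
  {"gripper": 100, "delta_pos": [0, 0, 0], "dr": [0, 0, 0]},
  {"gripper": 100, "delta_pos": [0, 0, 0], "dr": [0, 0, 0]},
])

```text
t: 12.07
ee_pos: [632.1, 202.9, 202.9]
orientation: [0.077, 1.575, -0.081]
ft_force: [-0.3, -0.9, -0.1]
width: 87.8
```

```bash
python3 -c "
from h import *
a=cam('wrist','w4');P=cloud(a);Z=P[...,2]
m=(Z>90)&(Z<150)&(np.hypot(P[...,0]-635,P[...,1]-204)<40)
Q=P[m];print(m.sum(),np.median(Q,0),Z[m].max()); v,u=np.where(m);print('px',u.min(),u.max(),v.min(),v.max())
t=Q[Q[:,2]>131];print('top',t.mean(0),len(t),np.ptp(t,axis=0))
s=(Z>60)&(Z<70)&(np.hypot(P[...,0]-635,P[...,1]-204)<60);print('stand',cv2.minAreaRect(P[s][:,:2].astype(np.float32)))
plan([634,204,101],-.101)
"
```

```text
493 [633.57771787 205.60204714 130.55988347] 137.11491230905378
px 250 266 186 219
top [636.68020259 205.45575731 135.08426102] 245 [11.67689688 11.44322055  6.06850812]
stand ((637.7972412109375, 205.4293975830078), (74.88766479492188, 75.42390441894531), 5.9355034828186035)
tool axes cols
 [[-0.003  0.101  0.995]
 [-0.001  0.995 -0.101]
 [-1.    -0.001 -0.003]] pos [633.2 203.1 204.7]
dr [ 0.    -0.003  0.001] ->delta in target axes cm [10.37  0.1   0.08]
dr [-3.141e+00 -2.000e-03 -4.000e-03] ->delta in target axes cm [10.37 -0.1  -0.08]
delta now cm [10.37  0.11  0.1 ] q [ 0.29  0.51  1.55 -0.    1.08 -1.18]
```

View pics/w4.png

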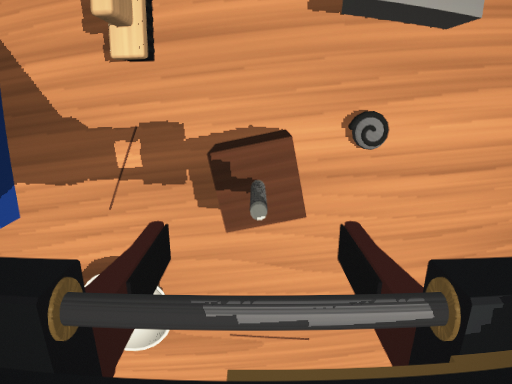

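The pick's top is at about (259,210) in the wrist view, centred between the fingers and measured at (636.7, 205.4, 135). I'll descend and grip it.

Emit:
apply_moves([
  {"gripper": 100, "delta_pos": [1, 0.27, 0.36], "dr": [0, 0, 0]},
  {"gripper": 60, "delta_pos": [3, 0, 0], "dr": [0, 0, 0]},
  {"gripper": 60, "delta_pos": [3, 0, 0], "dr": [0, 0, 0]},
  {"gripper": 60, "delta_pos": [2.3, 0, 0], "dr": [0, 0, 0]},
  {"gripper": 60, "delta_pos": [1, 0, 0], "dr": [0, 0, 0]},
])

```text
t: 12.53
ee_pos: [636.5, 205.3, 100.4]
orientation: [0.079, 1.572, -0.08]
ft_force: [0.2, 0.2, 0.0]
width: 64.1
```

Emit:
apply_moves([
  {"gripper": 30, "delta_pos": [0, 0, 0], "dr": [0, 0, 0]},
  {"gripper": 30, "delta_pos": [0, 0, 0], "dr": [0, 0, 0]},
  {"gripper": 30, "delta_pos": [0, 0, 0], "dr": [0, 0, 0]},
  {"gripper": 30, "delta_pos": [0, 0, 0], "dr": [0, 0, 0]},
  {"gripper": 30, "delta_pos": [0, 0, 0], "dr": [0, 0, 0]},
])

```text
t: 12.95
ee_pos: [638.8, 206.0, 104.7]
orientation: [0.08, 1.567, -0.078]
ft_force: [-0.0, 0.1, -1.1]
width: 31.3
```

```bash
python3 -c "
from h import *
plan([637,205.4,101],-.101);print(ctrl.get_obs()['width'])"
```

```text
tool axes cols
 [[ 0.003  0.101  0.995]
 [ 0.001  0.995 -0.101]
 [-1.     0.001  0.003]] pos [638.8 206.  104.7]
dr [ 0.     0.003 -0.001] ->delta in target axes cm [ 0.37 -0.08 -0.17]
dr [-3.141e+00  2.000e-03  4.000e-03] ->delta in target axes cm [0.37 0.08 0.17]
delta now cm [ 0.37 -0.08 -0.17] q [ 0.29  0.64  1.59  0.    0.91 -1.18]
31.33246996175741
```

Emit:
apply_moves([
  {"gripper": 30, "delta_pos": [0.2, -0.05, -0.1], "dr": [0, 0, 0]},
  {"gripper": 30, "delta_pos": [0, 0, 0], "dr": [0, 0, 0]},
  {"gripper": 0, "delta_pos": [0, 0, 0], "dr": [0, 0, 0]},
  {"gripper": 0, "delta_pos": [0, 0, 0], "dr": [0, 0, 0]},
  {"gripper": 0, "delta_pos": [0, 0, 0], "dr": [0, 0, 0]},
])

```text
t: 13.37
ee_pos: [636.7, 205.3, 101.0]
orientation: [0.079, 1.569, -0.079]
ft_force: [-0.3, 0.2, 0.8]
width: 11.5
```

Emit:
apply_moves([
  {"gripper": 0, "delta_pos": [0, 0, 0], "dr": [0, 0, 0]},
  {"gripper": 0, "delta_pos": [0, 0, 0], "dr": [0, 0, 0]},
  {"gripper": 0, "delta_pos": [0, 0, 0], "dr": [0, 0, 0]},
  {"gripper": 0, "delta_pos": [0, 0, 0], "dr": [0, 0, 0]},
  {"gripper": 0, "delta_pos": [0, 0, 0], "dr": [0, 0, 0]},
])

```text
t: 13.78
ee_pos: [636.8, 205.4, 101.0]
orientation: [0.079, 1.569, -0.079]
ft_force: [-0.4, 0.4, 0.9]
width: 11.4
```

```bash
python3 -c "
from h import *
plan([637,205.4,101],-.101);o=ctrl.get_obs();print(o['width'],o['ft_force'],o['moment'])"
```

```text
tool axes cols
 [[ 0.     0.101  0.995]
 [ 0.     0.995 -0.101]
 [-1.     0.     0.   ]] pos [636.8 205.4 101. ]
dr [ 0.  0. -0.] ->delta in target axes cm [0.   0.01 0.02]
dr [-3.141  0.     0.   ] ->delta in target axes cm [ 0.   -0.01 -0.02]
delta now cm [0.   0.01 0.02] q [ 0.29  0.64  1.6   0.    0.9  -1.18]
11.406087446857322 [-0.3610614  0.3792765  0.943094 ] [-0.01516777 -0.01118177 -0.00728172]
```

Emit:
apply_moves([
  {"gripper": 0, "delta_pos": [-1, 0, 0], "dr": [0, 0, 0]},
  {"gripper": 0, "delta_pos": [-1.5, 0, 0], "dr": [0, 0, 0]},
  {"gripper": 0, "delta_pos": [-2, 0, 0], "dr": [0, 0, 0]},
  {"gripper": 0, "delta_pos": [-2, 0, 0], "dr": [0, 0, 0]},
  {"gripper": 0, "delta_pos": [-2, 0, 0], "dr": [0, 0, 0]},
])

```text
t: 14.2
ee_pos: [636.6, 205.2, 187.3]
orientation: [0.079, 1.569, -0.079]
ft_force: [-0.2, -0.5, -0.5]
width: 11.5
```

Emit:
apply_moves([
  {"gripper": 0, "delta_pos": [-1, 0, 0], "dr": [0, 0, 0]},
  {"gripper": 0, "delta_pos": [-1, 0, 0], "dr": [0, 0, 0]},
  {"gripper": 0, "delta_pos": [0, 1, -1.6], "dr": [0, 0, 0]},
  {"gripper": 0, "delta_pos": [0, 2, -3], "dr": [0, 0, 0]},
  {"gripper": 0, "delta_pos": [0, 2, -3], "dr": [0, 0, 0]},
])

```text
t: 14.62
ee_pos: [565.6, 262.4, 205.7]
orientation: [0.081, 1.57, -0.081]
ft_force: [0.4, 0.4, -1.6]
width: 11.5
```

Emit:
apply_moves([
  {"gripper": 0, "delta_pos": [0, 2, -3], "dr": [0, 0, 0]},
  {"gripper": 0, "delta_pos": [0, 2, -3], "dr": [0, 0, 0]},
  {"gripper": 0, "delta_pos": [0, 1.5, -2], "dr": [0, 0, 0]},
  {"gripper": 0, "delta_pos": [0, 0.5, -1], "dr": [0, 0, 0]},
  {"gripper": 0, "delta_pos": [0, 0, 0], "dr": [0, 0, 0]},
])

```text
t: 15.03
ee_pos: [480.6, 332.4, 205.7]
orientation: [0.076, 1.571, -0.077]
ft_force: [-0.5, 0.0, -0.4]
width: 11.1
```

Emit:
apply_moves([
  {"gripper": 0, "delta_pos": [0, 0, 0], "dr": [0, 0, 0]},
  {"gripper": 0, "delta_pos": [0, 0, 0], "dr": [0, 0, 0]},
  {"gripper": 0, "delta_pos": [0, 0, 0], "dr": [0, 0, 0]},
  {"gripper": 0, "delta_pos": [0, 0, 0], "dr": [0, 0, 0]},
  {"gripper": 0, "delta_pos": [0, 0, 0], "dr": [0, 0, 0]},
])

```text
t: 15.45
ee_pos: [483.4, 330.8, 205.9]
orientation: [0.08, 1.569, -0.08]
ft_force: [-0.7, -0.6, -0.9]
width: 11.3
```

```bash
python3 -c "
from h import *
plan([453.9,341.2,206],-.101)
d=cam('wrist','w5');P=cloud(d);Z=P[...,2];hsv=cv2.cvtColor(d['img'],cv2.COLOR_RGB2HSV)
y=((hsv[...,0]>20)&(hsv[...,0]<36)&(hsv[...,1]>150)&(abs(Z-60)<5))
r=cv2.minAreaRect(P[y][:,:2].astype(np.float32));print('yellow',r,y.sum())
b=(abs(Z-60)<4)&(np.hypot(P[...,0]-457,P[...,1]-364)<90);print('box',cv2.minAreaRect(P[b][:,:2].astype(np.float32)))
p=(Z>75)&(Z<205)&(np.hypot(P[...,0]-d0[0],P[...,1]-d0[1])<30) if 0 else (Z>80)&(Z<180)
o=ctrl.get_obs();q=p&(np.hypot(P[...,0]-o['ee_pos'][0],P[...,1]-o['ee_pos'][1])<30)
for z in range(105,185,15):
    k=q&(abs(Z-z)<5); print(z,k.sum(),P[k].mean(0) if k.any() else '')
"
```

```text
tool axes cols
 [[-0.     0.102  0.995]
 [-0.     0.995 -0.102]
 [-1.    -0.    -0.   ]] pos [483.4 330.8 205.9]
dr [-0.001 -0.     0.   ] ->delta in target axes cm [-0.01  0.74 -3.04]
dr [3.14 0.   0.  ] ->delta in target axes cm [-0.01 -0.74  3.04]
delta now cm [-0.01  0.74 -3.04] q [ 0.58  0.4   1.74 -0.    1.01 -0.89]
yellow ((455.2268371582031, 340.4132995605469), (19.44100570678711, 19.811878204345703), 85.0870590209961) 63
box ((459.77691650390625, 364.8620910644531), (110.95146179199219, 80.25680541992188), 79.04688262939453)
105 0 
120 30 [481.65480981 330.98003727 120.12638013]
135 35 [481.62804027 331.11690042 135.30744767]
150 45 [481.8095499  330.86459552 150.14690174]
165 8 [481.48209318 331.19155124 160.92949809]
180 66 [479.41503004 331.22530999 178.22828713]
```

View pics/w5.png

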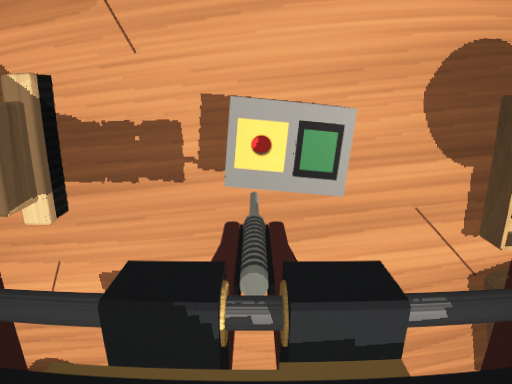

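The wrist view shows the pick hanging straight, with its tip at (254,195). The red button shows through the yellow plate's hole at (261,144).

```bash
python3 -c "
from h import *
d=load('w5');hsv=cv2.cvtColor(d['img'],cv2.COLOR_RGB2HSV)
y=((hsv[...,0]>20)&(hsv[...,0]<36)&(hsv[...,1]>120)&(hsv[...,2]>100)).astype(np.uint8);y[:110]=0;y[185:]=0;y[:,:225]=0;y[:,295:]=0
cs,h=cv2.findContours(y,cv2.RETR_CCOMP,cv2.CHAIN_APPROX_NONE)
for c in cs:
    if cv2.contourArea(c)>60:
        W=onplane(d,c.reshape(-1,2),60)[:,:2].astype(np.float32); print('area',cv2.contourArea(c),cv2.minAreaRect(W),cv2.minEnclosingCircle(W), cv2.fitEllipse(W)[0])
c,s=np.cos(-.19),np.sin(-.19)
"
```

```text
area 2374.0 ((455.23858642578125, 340.0076599121094), (44.168373107910156, 43.8465690612793), 78.92625427246094) ((455.02740478515625, 340.0273742675781), 30.57406997680664) (455.1417541503906, 340.0450744628906)
area 377.5 ((455.0163269042969, 340.21478271484375), (19.466489791870117, 18.7496280670166), 39.45627212524414) ((454.979248046875, 340.390869140625), 10.205598831176758) (455.07781982421875, 340.39483642578125)
```

Emit:
apply_moves([
  {"gripper": 0, "delta_pos": [0, 0.2, -1], "dr": [0, 0, 0]},
  {"gripper": 0, "delta_pos": [0, 0.3, -1.2], "dr": [0, 0, 0]},
  {"gripper": 0, "delta_pos": [0, 0.15, -0.71], "dr": [0, 0, 0]},
  {"gripper": 0, "delta_pos": [1, 0, 0], "dr": [0, 0, 0]},
  {"gripper": 0, "delta_pos": [1.5, 0, 0], "dr": [0, 0, 0]},
])

```text
t: 15.92
ee_pos: [454.3, 341.9, 181.8]
orientation: [0.08, 1.567, -0.076]
ft_force: [0.6, -0.4, -0.6]
width: 11.5
```

Emit:
apply_moves([
  {"gripper": 0, "delta_pos": [1, 0, 0], "dr": [0, 0, 0]},
  {"gripper": 0, "delta_pos": [0.5, 0, 0], "dr": [0, 0, 0]},
  {"gripper": 0, "delta_pos": [0, 0, 0], "dr": [0, 0, 0]},
  {"gripper": 0, "delta_pos": [0, 0, 0], "dr": [0, 0, 0]},
  {"gripper": 0, "delta_pos": [0, 0, 0], "dr": [0, 0, 0]},
])

```text
t: 16.33
ee_pos: [454.7, 341.0, 166.3]
orientation: [0.08, 1.569, -0.079]
ft_force: [0.7, -1.0, -0.1]
width: 11.8
```

Emit:
apply_moves([
  {"gripper": 0, "delta_pos": [0, 0, 0], "dr": [0, 0, 0]},
  {"gripper": 0, "delta_pos": [0, 0, 0], "dr": [0, 0, 0]},
  {"gripper": 0, "delta_pos": [0, 0, 0], "dr": [0, 0, 0]},
  {"gripper": 0, "delta_pos": [0, 0, 0], "dr": [0, 0, 0]},
  {"gripper": 0, "delta_pos": [0, 0, 0], "dr": [0, 0, 0]},
])

```text
t: 16.75
ee_pos: [454.4, 340.9, 166.2]
orientation: [0.079, 1.569, -0.079]
ft_force: [1.2, -0.2, -0.7]
width: 11.5
```

```bash
python3 -c "
from h import *
plan([455.1,340.2,128],-.101)
d=cam('wrist','w6');c=d['img'][90:270,160:360,::-1];cv2.imwrite('pics/c6.png',cv2.resize(c,(800,600)[:2] and (660,594),interpolation=cv2.INTER_CUBIC));print(ctrl.get_obs()['ft_force'])"
```

```text
tool axes cols
 [[ 0.     0.101  0.995]
 [ 0.     0.995 -0.101]
 [-1.     0.     0.   ]] pos [454.4 340.9 166.2]
dr [ 0.  0. -0.] ->delta in target axes cm [ 3.82 -0.06  0.07]
dr [-3.141  0.     0.   ] ->delta in target axes cm [ 3.82  0.06 -0.07]
delta now cm [ 3.82 -0.06  0.07] q [ 0.62  0.42  1.8  -0.    0.91 -0.85]
[ 0.24990878 -0.26668612  0.16141269]
```

View pics/c6.png

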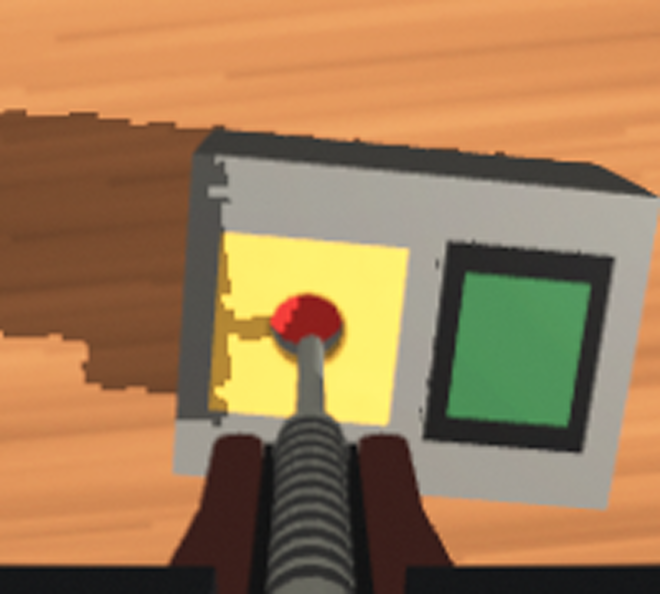

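The tip, at (312,340), sits 10 mm above the plate and lines up with the hole at (307,325). I'll correct by 1 mm and lower it in.

Emit:
apply_moves([
  {"gripper": 0, "delta_pos": [0.3, -0.05, 0.06], "dr": [0, 0, 0]},
  {"gripper": 0, "delta_pos": [0.5, 0, 0], "dr": [0, 0, 0]},
  {"gripper": 0, "delta_pos": [0.6, 0, 0], "dr": [0, 0, 0]},
  {"gripper": 0, "delta_pos": [0.6, 0, 0], "dr": [0, 0, 0]},
  {"gripper": 0, "delta_pos": [0.5, 0, 0], "dr": [0, 0, 0]},
])

```text
t: 17.22
ee_pos: [454.6, 340.1, 139.9]
orientation: [0.079, 1.57, -0.08]
ft_force: [-0.0, -0.4, -0.5]
width: 11.4
```

Emit:
apply_moves([
  {"gripper": 0, "delta_pos": [0.3, 0, 0], "dr": [0, 0, 0]},
  {"gripper": 0, "delta_pos": [0, 0, 0], "dr": [0, 0, 0]},
  {"gripper": 0, "delta_pos": [0, 0, 0], "dr": [0, 0, 0]},
  {"gripper": 0, "delta_pos": [0, 0, 0], "dr": [0, 0, 0]},
  {"gripper": 0, "delta_pos": [0, 0, 0], "dr": [0, 0, 0]},
])

```text
t: 17.63
ee_pos: [455.1, 340.4, 138.2]
orientation: [0.079, 1.569, -0.079]
ft_force: [0.1, -0.7, -0.4]
width: 11.5
```

```bash
python3 -c "
from h import *
plan([455.1,340.2,128],-.101);print(ctrl.get_obs()['ft_force'])"
```

```text
tool axes cols
 [[ 0.     0.101  0.995]
 [ 0.     0.995 -0.101]
 [-1.     0.     0.   ]] pos [455.1 340.4 138.2]
dr [ 0.  0. -0.] ->delta in target axes cm [ 1.02 -0.02  0.01]
dr [-3.141e+00  1.000e-03  1.000e-03] ->delta in target axes cm [ 1.02  0.02 -0.01]
delta now cm [ 1.02 -0.02  0.01] q [ 0.62  0.46  1.82  0.    0.86 -0.85]
[ 0.14254556 -0.72687107 -0.43914817]
```

Tip at z≈42, inside the hole with no contact. Next I press in steps.

Emit:
apply_moves([
  {"gripper": 0, "delta_pos": [0.3, 0, 0], "dr": [0, 0, 0]},
  {"gripper": 0, "delta_pos": [0.2, 0, 0], "dr": [0, 0, 0]},
  {"gripper": 0, "delta_pos": [0.2, 0, 0], "dr": [0, 0, 0]},
  {"gripper": 0, "delta_pos": [0.1, 0, 0], "dr": [0, 0, 0]},
  {"gripper": 0, "delta_pos": [0, 0, 0], "dr": [0, 0, 0]},
])

```text
t: 18.05
ee_pos: [455.1, 340.5, 130.1]
orientation: [0.079, 1.569, -0.079]
ft_force: [0.3, 0.7, 2.2]
width: 11.5
```

Emit:
apply_moves([
  {"gripper": 0, "delta_pos": [0.1, 0, 0], "dr": [0, 0, 0]},
  {"gripper": 0, "delta_pos": [0.1, 0, 0], "dr": [0, 0, 0]},
  {"gripper": 0, "delta_pos": [0, 0, 0], "dr": [0, 0, 0]},
  {"gripper": 0, "delta_pos": [0, 0, 0], "dr": [0, 0, 0]},
  {"gripper": 0, "delta_pos": [0, 0, 0], "dr": [0, 0, 0]},
])

```text
t: 18.47
ee_pos: [455.1, 340.5, 128.2]
orientation: [0.079, 1.569, -0.079]
ft_force: [-0.3, 0.4, 3.7]
width: 11.7
```

Emit:
apply_moves([
  {"gripper": 0, "delta_pos": [0.1, 0, 0], "dr": [0, 0, 0]},
  {"gripper": 0, "delta_pos": [0, 0, 0], "dr": [0, 0, 0]},
  {"gripper": 0, "delta_pos": [0, 0, 0], "dr": [0, 0, 0]},
  {"gripper": 0, "delta_pos": [0, 0, 0], "dr": [0, 0, 0]},
  {"gripper": 0, "delta_pos": [0, 0, 0], "dr": [0, 0, 0]},
])

```text
t: 18.88
ee_pos: [455.2, 340.5, 127.5]
orientation: [0.08, 1.569, -0.079]
ft_force: [-0.1, -0.7, 7.5]
width: 11.4
```

Emit:
apply_moves([
  {"gripper": 0, "delta_pos": [0.06, 0, 0], "dr": [0, 0, 0]},
  {"gripper": 0, "delta_pos": [0, 0, 0], "dr": [0, 0, 0]},
  {"gripper": 0, "delta_pos": [0, 0, 0], "dr": [0, 0, 0]},
  {"gripper": 0, "delta_pos": [0, 0, 0], "dr": [0, 0, 0]},
  {"gripper": 0, "delta_pos": [0, 0, 0], "dr": [0, 0, 0]},
])

```text
t: 19.3
ee_pos: [455.3, 340.6, 127.2]
orientation: [0.08, 1.568, -0.079]
ft_force: [-1.4, -0.9, 11.1]
width: 11.8
```

Emit:
apply_moves([
  {"gripper": 0, "delta_pos": [0.04, 0, 0], "dr": [0, 0, 0]},
  {"gripper": 0, "delta_pos": [0, 0, 0], "dr": [0, 0, 0]},
  {"gripper": 0, "delta_pos": [0, 0, 0], "dr": [0, 0, 0]},
  {"gripper": 0, "delta_pos": [0, 0, 0], "dr": [0, 0, 0]},
  {"gripper": 0, "delta_pos": [0, 0, 0], "dr": [0, 0, 0]},
])

```text
t: 19.72
ee_pos: [455.4, 340.7, 127.1]
orientation: [0.08, 1.568, -0.078]
ft_force: [-1.3, -1.0, 12.9]
width: 11.6
```

```bash
python3 -c "
from h import *
a=cam('scene','s7');b=cam('wrist','w7');t=cam('top','t7')
cv2.imwrite('pics/c7.png',np.hstack([cv2.resize(a['img'][:,:,::-1],(400,300)),cv2.resize(b['img'][:,:,::-1],(400,300))]))
print(ctrl.get_obs()['ft_force'],ctrl.get_obs()['ee_pos'])"
```

```text
[-1.17826684 -1.25130478 13.54443127] [455.42675998 340.65582992 127.11412631]
```

View pics/c7.png

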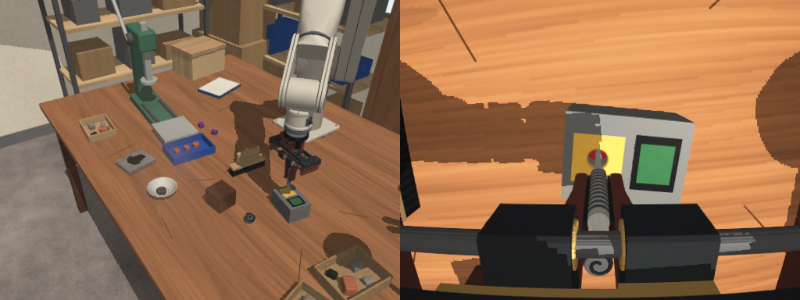

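The pick is down in the hole and on the button (right half, (597,158)). The chips are in the tray and the brush is standing upright. The force rises steeply against almost no travel, so the button is on its stop. I'll hand in.

```bash
python3 -c "
from workcell import ctrl
print(ctrl.close_job())"
```

```text
the job is handed in; nothing more can be done
None
```

The job is done and handed in at about 20 s of the 54 s allowed. No verdict was reported.

- **Chips:** one pass of the brush swept all three off the bed. The camera views show all three in the blue tray, and the gripper did not touch them.
- **Brush:** it stands upright near its starting place. The ridge top measured 94 mm, as it should when standing.
- **Pick and button:** I took the pick from the stand and lowered it through the hole in the yellow plate without side contact. The tip is at about 31 mm, against 32 mm for fully pressed. The force climbed from 3.7 N to 13 N over the last 1 mm, so the button is on its hard stop. The gripper still holds the pick and pushes with about 13 N.
- **Other objects:** the slab, dish, ammonites and purple look-alikes look unmoved in the last scene picture; I did not measure their positions again.

No check failed or disagreed. The button's travel is inferred from force and height, because the joint itself cannot be read.

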